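# Gather the carburettor hardware in the tote's red corner

### The arm

A 6-joint arm with a two-finger parallel gripper is mounted at the origin on a cart in front of the work surface, level with it; the furniture and walls round the work are solid. World frame = base frame: x ahead of the robot, y to its left, z up, the work surface at z = 0. Lengths are in m, angles in degrees, forces in N, time in s.
With the tool pointing down it reaches from about 0.25 to 0.725 m from the base axis. Payload 9.7 kg.
Tool frame: the origin (TCP) lies at the very end of the fingers, on their centre line; the grasp point (between the pads) lies 19 mm behind it; x points along the fingers, z is the direction in which the jaws open and shut, and the axes are right-handed (so a half turn about x gives the same grasp; the last joint's range is limited). The gripper opens to 85 mm and grips with 20 to 120 N. Pads are 22 mm wide; open, the fingers measure 114 mm over their backs; the gripper's body (76 mm by 85 mm) begins 54 mm behind the grasp point. The pads swing forward as they close: fully open they stand 13 mm farther back than shut.
Start: joints at [-75.802, 4.979, 10.078, 95.1, 0, 90], TCP at [0.135, -0.533, 0.231] pointing down, gripper open.
Joint ranges: [-179.16, 179.16], [-48.56, 103.87], [-65.8, 70.77], [-126.05, 130.52], [-82.76, 87.17], [-180, 180]. Speed limits (degrees/s): [127.2, 127.2, 147.25, 180, 180, 180].

### API

Orientations are given as [roll, pitch, yaw] about the fixed x, y, z axes, in that order (R = Rz(yaw) Ry(pitch) Rx(roll)).
In Python, from workcell import sensors, vision, job_done gives the robot as it stands.
- The arm moves only by the tool carry_out, never from a script. Its argument "increments" is a list of rows, each a list of 7 numbers: the turn, a rotation vector about the tool's x, y, z in degrees, then the shift along the tool's x, y, z in mm, then the opening in per cent of the stroke, from 0 (shut) to 100 (fully open). A call has 1 to 12 rows; each row shifts and turns the commanded pose from where the row before left it, along the tool's axes as they then stand; what a row does not reach is not made up. A row lasts 1/8 s, in which the tool goes at most 62.5 mm and 10.7 degrees, less where a joint would pass 70% of its speed; a pose out of reach is approached as far as the arm can. A call is refused whole if a number of a shift passes 62.5 or a number of a turn 10.7, either way. A call with a gripper value outside its range is refused whole. The fingers move at their own pace and stop on an object; "squeeze" is the grip in N (left out, the last holds). Time passes only in rows, so rows that do not move let the fingers close. It gives the time, the measured TCP pose, the force and the opening at its end, in the units of the state.
- sensors.get_obs(): the state, without advancing time (a new reading comes with each control period).
- vision.camera(name): name is "side" or "top"; returns the picture (480x640x3 uint8, red, green, blue); there is no depth.
- vision.calibration(name): a dict with "camera_matrix" (3x3 intrinsics, pixels), "extrinsics" (4x4, takes a point from world to camera coordinates). Camera axes: x right, y up, looking along -z (the intrinsics and any distortion apply to the point x, -y, -z); pixel columns grow to the right and rows downward; lengths in m; the calibration is good to about 2 mm. A picture is of the moment at which its call begins. calibration takes no time and is no camera call.
- job_done(): hands the job in, once; it reports no verdict.
The state is a dict: "time": time; "q": joint angles; "qd": joint speeds; "joint_efforts": joint torques, N m; "ee_pos": TCP position; "tcp_rot": TCP orientation; "wrist_force": force on the tool from outside, world axes, zero at the start; "torque": the same for the moment, N m; "opening": finger opening in m.
Only numpy, scipy, OpenCV 4.12 (cv2) and the standard library are available. Lean on these libraries where they do the work, as an engineer would, in place of code of your own. Each camera call takes 0.05 s, during which the arm holds its last target.

### The job

Put the stray black castle nut that lies on the bench into the blue parts tote while the tote stands flat. Then take the tote by its yellow lug and raise that corner until the tote leans about 25 degrees toward its red corner and all four loose parts (two nuts, cap, elbow) have slid into the red quarter of its floor. Finish while still gripping the lug and holding the tote tilted and still; leave the tape roll, brush and marker pen where they are.

Things in the scene. Friction and masses are not known exactly. Their poses are not given: they have to be found in the camera images.
- tote: Loose blue plastic tote, slippery inside, 200 x 200 mm outside, 45 high, walls and floor 5 thick, 0.4 kg. Origin: centre of its underside; z up, x and y along its sides. Red quarter of the floor: x > 0 and y > 0 (95 x 95 mm). Lug at the opposite corner (-x -y). Its red corner may rest on the bench as pivot while the lug is raised; the parts slide freely at 20 to 25 degrees of lean.
- lug (a point): Grip point of the yellow upright lug at the tote's -x -y corner: a plate 12 mm thick, 32 mm long along the diagonal from lug to red corner, top 97 mm above the tote's underside. Point: 75 mm above the underside, 122 mm from the tote's centre. Pinch from above across the 12 mm (level, square to the diagonal). A firm grip holds the lug rigidly: lean the gripper with the tote. Axes as the tote's.
- red_corner (a point): Inner corner of the red quarter, on the tote's floor (95 mm along x and 95 mm along y from the tote's centre, 5 mm above its underside).
- stray_nut_c (a point): Stray black castle nut, 30 x 34 mm across and 22 mm high with its slotted crown (solid to grip up to 14 mm), 0.1 kg, lying flat on the bench top (z = 0; wood or the thin cloth) right of the tote. Point on its axis 7 mm above its underside; z up; the 30 mm distance across flats lies along its x axis.
- tote_nut_c (a point): The same kind of black castle nut, already loose in the tote, in the quarter by the lug. Point on its axis 7 mm above its underside.
- cap_c (a point): Black round plunger cap with steel stud, 38 mm across, 26 mm high, loose in the tote in the quarter at -x +y. Point on its axis 12 mm above its underside.
- elbow_c (a point): Black moulded choke elbow, 31 x 38 x 34 mm, loose in the tote in the quarter at +x -y. Point in its middle, 17 mm above its underside.
- tape: Black tape roll, 55 x 53 x 19 mm, lying flat left of the tote; bystander. Origin: centre of its underside.
- brush: Purple parts brush, 85 x 30 x 55 mm, left of the tote; bystander. Origin: centre of its underside.
- pen: Black and white marker pen, 135 mm long, 17 mm thick, lying near the bench's edge to the left; bystander. Origin: centre of its underside.
Not all that is in view belongs to the job. Leave any orange or white look-alike of the part that bears stray_nut_c alone.

How it is judged (in metres and radians):
On the way:
1. the stray nut lies in the tote, let go, with the tote standing flat (x of stray_nut_c in the frame of tote between -0.095 and 0.095 m and y of stray_nut_c in the frame of tote between -0.095 and 0.095 m and z of stray_nut_c in the frame of tote below 0.035 m and contact force between the fingers and stray_nut below 0.1 N and angle between tote's own z axis and vertical below 0.1 rad), for 0.2 s.
At the end, for the whole second after the job is handed in: The tote leans 16 to 40 degrees with its lug raised (lug point above 120 mm) and gripped by the fingers; the centres of both nuts, the cap and the elbow are over the red quarter of the floor (tote x and y above 0) and inside the tote; the tote and the parts are at rest (angle between tote's own z axis and vertical between 0.28 and 0.7 rad and height (world z) of lug above 0.12 m and contact force between the fingers and tote above 1 N and distance between the grasp point and lug below 0.04 m and linear speed of each of tote, stray_nut, tote_nut, cap, elbow below 0.02 m/s and x of stray_nut_c in the frame of tote between 0 and 0.096 m and y of stray_nut_c in the frame of tote between 0 and 0.096 m and z of each of stray_nut_c, tote_nut_c, cap_c, elbow_c in the frame of tote below 0.06 m and x of tote_nut_c in the frame of tote between 0 and 0.096 m and y of tote_nut_c in the frame of tote between 0 and 0.096 m and x of cap_c in the frame of tote between 0 and 0.096 m and y of cap_c in the frame of tote between 0 and 0.096 m and x of elbow_c in the frame of tote between 0 and 0.096 m and y of elbow_c in the frame of tote between 0 and 0.096 m); the arm keeps its last pose, push and grip.
It fails at once if the tape roll, brush or marker pen was moved more than 30 mm (distance of any of tape, brush, pen from where it was at the start of the episode above 0.03 m).
It also fails if it takes over 58 s, if anything falls off the work surface, if the arm or the gripper's body presses on something with over 40 N, if the wrist force passes 120 N, or if a joint passes its speed limit or range.

## Working session

There is one attempt and no reset: what is moved stays moved. The work goes in short steps, Python scripts to look and compute and a tool call to move; the robot and the scene stay as the last step left them, time stands still between calls to the robot, and variables do not carry over. Pictures are saved under pics/ and viewed, and the job is handed in when it is done.

Besides the shell and the picture viewer there is one more tool, called after ">>>" as name(argument=value, ...) on one line, values as JSON. carry_out: Moves the arm, as the interface text tells. Its arguments: {"type":"object","properties":{"increments":{"type":"array"},"squeeze":{"type":"number"}},"required":["increments"]}

```bash
mkdir -p pics; ls; python3 - <<'E'
from workcell import sensors, vision
import cv2,numpy as np
np.set_printoptions(precision=4,suppress=True)
print(sensors.get_obs())
for n in("side","top"):
    im=vision.camera(n); cv2.imwrite(f"pics/{n}0.png",im[:,:,::-1]); print(n,vision.calibration(n))
E
```

```text
pics
{'time': 0.0, 'q': array([-75.8023,   5.0109,  10.0332,  95.0986,   0.0028,  90.0017]), 'qd': array([ 0.0438,  0.0321, -0.0301, -0.0568, -0.0047,  0.0989]), 'joint_efforts': array([  0.0001, -52.0388,  46.4804,   0.0164,  -0.0001,   0.    ]), 'ee_pos': array([ 0.1349, -0.533 ,  0.2306]), 'tcp_rot': array([177.9152,  89.9237, 102.1112]), 'wrist_force': array([-0.5644,  0.4346, -0.263 ]), 'torque': array([ 0.013 , -0.0028,  0.009 ]), 'opening': 0.08541516730423288}
side {'camera_matrix': array([[541.1544,   0.    , 322.4464],
       [  0.    , 541.1544, 247.7431],
       [  0.    ,   0.    ,   1.    ]]), 'extrinsics': array([[ 0.9794, -0.202 ,  0.0057, -0.5793],
       [ 0.1144,  0.5772,  0.8086, -0.1181],
       [-0.1666, -0.7912,  0.5884, -1.0872],
       [ 0.    ,  0.    ,  0.    ,  1.    ]])}
top {'camera_matrix': array([[519.3581,   0.    , 321.2978],
       [  0.    , 519.3581, 235.034 ],
       [  0.    ,   0.    ,   1.    ]]), 'extrinsics': array([[-0.0256, -0.9996,  0.0099, -0.0087],
       [ 0.9841, -0.0235,  0.1762, -0.5772],
       [-0.1759,  0.0143,  0.9843, -1.059 ],
       [ 0.    ,  0.    ,  0.    ,  1.    ]])}
```

View pics/side0.png

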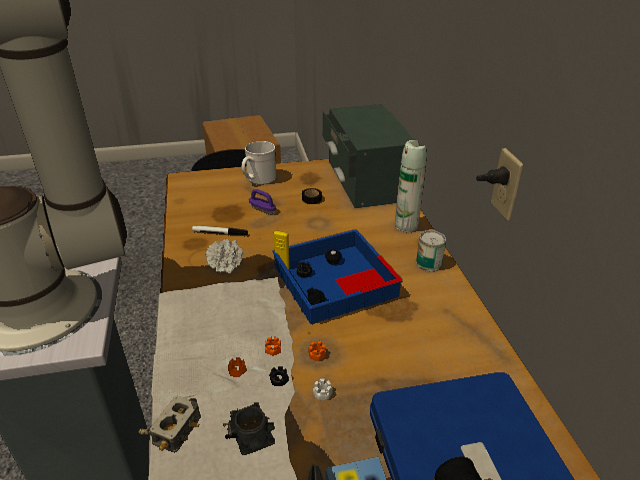

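View pics/top0.png

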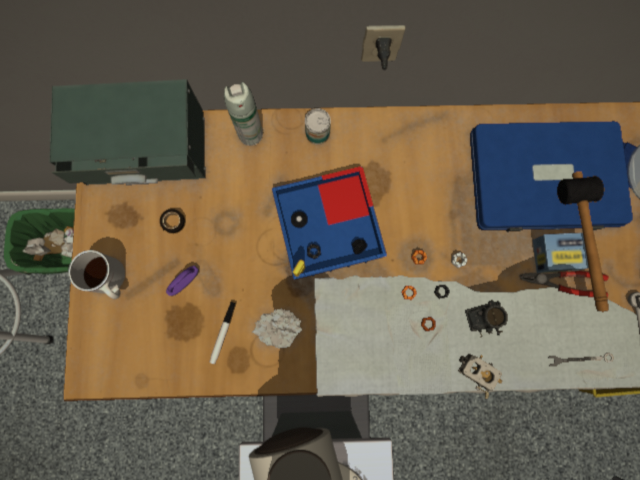

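The side view shows the tote around (340,275), with the lug at (281,250) and the black nut at (279,376). In the top view the black nut is at (442,291), the lug at (298,267), and the red quarter's outer corner near (367,170). I'll zoom in next.

```bash
cat > h.py <<'E'
import numpy as np,cv2
from workcell import sensors, vision
np.set_printoptions(precision=4,suppress=True)
def cam(n):
    c=vision.calibration(n);return np.array(c["camera_matrix"]),np.array(c["extrinsics"])
def proj(n,P):
    K,E=cam(n);P=np.atleast_2d(P);c=P@E[:3,:3].T+E[:3,3];c=c*[1,-1,-1];p=c@K.T;return p[:,:2]/p[:,2:]
def onz(n,uv,z):
    K,E=cam(n);d=np.linalg.inv(K)@[uv[0],uv[1],1];d=d*[1,-1,-1]
    o=-E[:3,:3].T@E[:3,3];w=E[:3,:3].T@d;return o+w*(z-o[2])/w[2]
def crop(src,out,x,y,w,h,s):
    im=cv2.imread(src) if isinstance(src,str) else src
    cv2.imwrite(out,cv2.resize(im[y:y+h,x:x+w],None,fx=s,fy=s,interpolation=cv2.INTER_CUBIC))
E
python3 - <<'E'
from h import *
crop("pics/top0.png","pics/t_tote.png",265,160,130,120,5)
crop("pics/top0.png","pics/t_nut.png",395,240,75,60,10)
crop("pics/side0.png","pics/s_tote.png",265,225,145,100,5)
crop("pics/side0.png","pics/s_nut.png",250,355,60,45,13)
for n,uv in(("top",(442,291)),("side",(279,376))): print(onz(n,uv,.011))
E
```

```text
[ 0.4539 -0.2834  0.011 ]
[ 0.4565 -0.284   0.011 ]
```

View pics/t_tote.png

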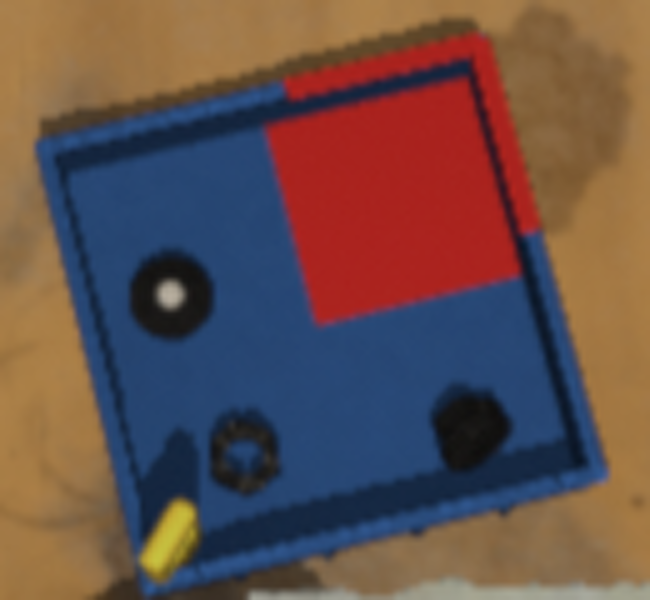

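View pics/t_nut.png

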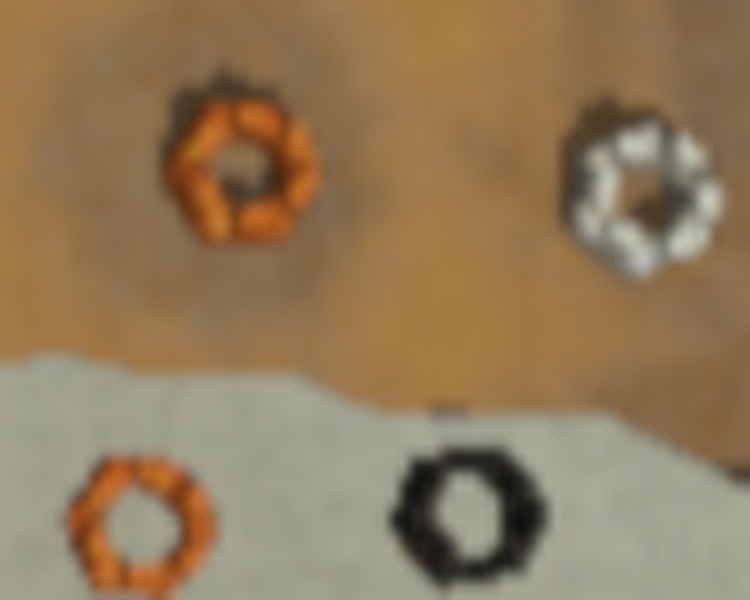

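View pics/s_tote.png

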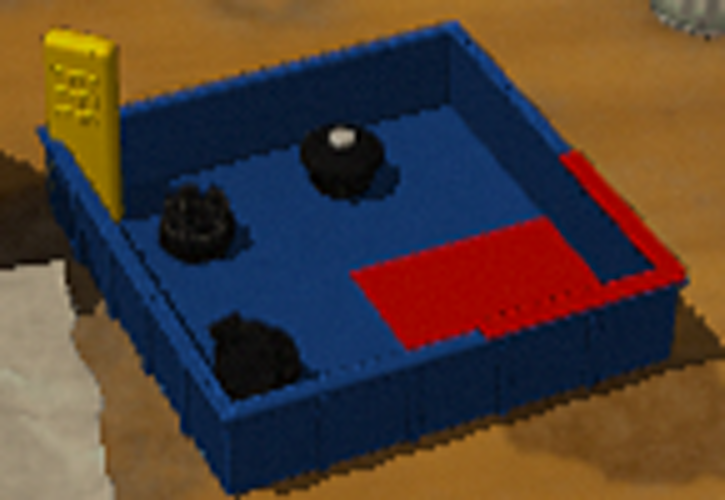

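View pics/s_nut.png

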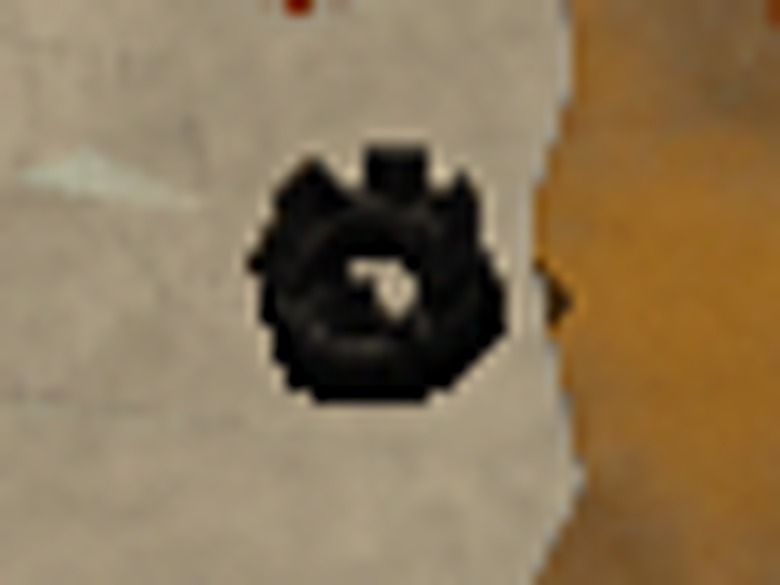

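```bash
cat > fit.py <<'E'
from h import *
from scipy.optimize import least_squares
off=np.array([265,160]);pt=np.array([[40,140],[490,35],[605,470],[148,595]])/5+off-0.4
loc=np.array([[-.1,.1],[.1,.1],[.1,-.1],[-.1,-.1]])
W=np.array([onz("top",p,.045)[:2] for p in pt]);print(W)
def res(v):
    c,s=np.cos(v[2]),np.sin(v[2]);return (loc@np.array([[c,s],[-s,c]])+v[:2]-W).ravel()
r=min((least_squares(res,[*W.mean(0),a]) for a in(-2,-1,0,1,2)),key=lambda r:r.cost)
v=r.x;print("tote",v[:2],np.degrees(v[2]),r.fun*1000)
def T(p):
    c,s=np.cos(v[2]),np.sin(v[2]);p=np.array(p);return np.r_[np.array([[c,-s],[s,c]])@p[:2]+v[:2],p[2]]
d=np.sqrt(.5)
print("lug pt",T([-.122*d,-.122*d,.075]))
for n in("top","side"):
    print(n,"lugtop",proj(n,T([-.122*d,-.122*d,.097])),"redcorner",proj(n,T([.095,.095,.005])),"rim",proj(n,[T([*l,.045]) for l in loc]))
# nut hex
best=[]
for n,src in(("top","pics/top0.png"),("side","pics/side0.png")):
    im=cv2.imread(src).astype(int); m=(im.max(2)<70).astype(np.uint8)
    x,y,w,h=(422,270,40,42) if n=="top" else (262,362,32,34)
    mm=np.zeros_like(m); mm[y:y+h,x:x+w]=m[y:y+h,x:x+w]
    k,l,st,ce=cv2.connectedComponentsWithStats(mm); i=1+st[1:,4].argmax(); mk=(l==i).astype(np.uint8)
    cs,_=cv2.findContours(mk,cv2.RETR_EXTERNAL,cv2.CHAIN_APPROX_NONE); hull=cv2.convexHull(cs[0]); mk=cv2.fillPoly(mk,[hull],1)
    best.append((n,mk)); print(n,st[i],ce[i])
def cost(p):
    x,y,a=p;t=0
    for n,mk in best:
        P=[]
        for zz,R in((0,.0173),(.014,.0173),(.022,.0150)):
            ks=np.arange(6)*60+30
            for k in ks: P.append([x+R*np.cos(np.radians(a+k)),y+R*np.sin(np.radians(a+k)),zz])
        uv=proj(n,P); S=16
        hl=cv2.convexHull((uv.astype(np.float32)+.5)*8)
        big=np.zeros((480,640),np.uint8)
        x0,y0=(uv.mean(0)-30).astype(int)
        c=np.zeros((480,480),np.uint8); cv2.fillPoly(c,[np.round(hl-np.array([x0,y0])*8).astype(int)],255)
        c=cv2.resize(c,(60,60),interpolation=cv2.INTER_AREA)/255
        t+=np.abs(c-mk[y0:y0+60,x0:x0+60]).sum()
    return t
from scipy.optimize import minimize
rs=[]
for a in range(0,60,10):
    q=minimize(cost,[.455,-.284,a],method="Nelder-Mead",options=dict(initial_simplex=[[.455,-.284,a],[.459,-.284,a],[.455,-.280,a],[.455,-.284,a+12]]))
    rs.append((q.fun,q.x))
for f,x in sorted(rs,key=lambda t:t[0]): print(f,x)
E
python3 fit.py
```

```text
[[ 0.6857  0.0806]
 [ 0.729  -0.118 ]
 [ 0.5343 -0.1596]
 [ 0.4856  0.0367]]
tote [ 0.6087 -0.0401] -77.33656440411916 [-1.386  -1.144  -0.8078  2.278  -1.3284 -0.0114  3.5222 -1.1226]
lug pt [0.5056 0.0252 0.075 ]
top lugtop [[298.6593 266.2281]] redcorner [[358.5114 174.8928]] rim [[273.1302 188.2029]
 [361.5823 166.9746]
 [385.6348 254.215 ]
 [294.7028 276.9263]]
side lugtop [[280.1237 232.1345]] redcorner [[395.4689 294.3123]] rim [[355.2738 229.1954]
 [400.5741 280.0971]
 [309.3244 307.4088]
 [272.8909 250.1518]]
top [434 285  15  13  96] [441.0729 291.0625]
side [269 366  20  20 270] [278.5111 376.4333]
74.53333333333333 [ 0.4556 -0.2822 74.264 ]
74.83529411764707 [ 0.4555 -0.2823 11.5353]
74.84313725490195 [ 0.4555 -0.2825 16.515 ]
75.20392156862744 [ 0.4554 -0.2824 15.5241]
75.26274509803922 [ 0.4555 -0.2822 12.0347]
76.30196078431372 [ 0.4558 -0.2819 11.6667]
```

```bash
cat >> h.py <<'E'
from scipy.spatial.transform import Rotation as Ro
def pose():
    o=sensors.get_obs();return np.array(o["ee_pos"]),Ro.from_euler("xyz",o["tcp_rot"],degrees=True),o
def down(jaw):  # tool down, jaw axis angle world deg
    z=np.array([np.cos(np.radians(jaw)),np.sin(np.radians(jaw)),0]);x=np.array([0,0,-1.]);return Ro.from_matrix(np.stack([x,np.cross(z,x),z],1))
def delta(p,R,p0=None,R0=None):
    a,b,_=pose(); p0=a if p0 is None else p0; R0=b if R0 is None else R0
    return (R0.inv()*R).as_rotvec(degrees=True), R0.inv().apply(np.array(p)-p0)*1000
E
python3 - <<'E'
from h import *
p,R,o=pose();print(R.as_matrix())
for j in(13,193,-47,73):
    print(j,delta([.4555,-.2825,.12],down(j)))
E
```

```text
[[-0.0003  0.9694  0.2453]
 [ 0.0012  0.2453 -0.9694]
 [-1.     -0.     -0.0012]]
13 (array([-88.8011,  -0.0568,  -0.0542]), array([ 110.833 ,  372.2948, -164.0499]))
193 (array([91.1989, -0.0545,  0.0571]), array([ 110.833 ,  372.2948, -164.0499]))
-47 (array([-28.8011,  -0.0696,  -0.0169]), array([ 110.833 ,  372.2948, -164.0499]))
73 (array([-148.8011,   -0.0269,   -0.0917]), array([ 110.833 ,  372.2948, -164.0499]))
```

>>> carry_out(increments=[[0,0,0,0,31,-13.7,60],[0,0,0,0,31,-13.7,60],[0,0,0,0,31,-13.7,60],[0,0,0,0,31,-13.7,60],[0,0,0,0,31,-13.7,60],[0,0,0,0,31,-13.7,60],[0,0,0,0,31,-13.7,60],[0,0,0,10,31,-13.7,60],[0,0,0,20,31,-13.7,60],[0,0,0,20,31,-13.7,60],[0,0,0,20,31,-13.7,60],[0,0,0,20,31,-13.7,60]])

```text
time: 1.6
ee_pos: [0.4559, -0.2817, 0.1403]
tcp_rot: [-134.8, 90.0, 149.4]
wrist_force: [-0.1, -0.1, 0.4]
opening: 0.0515
```

>>> carry_out(increments=[[-9.6,0,0,0,0,0,60],[-9.6,0,0,0,0,0,60],[-9.6,0,0,0,0,0,60],[0,0,0,0,0,0,60]])

```text
time: 2.1
ee_pos: [0.4551, -0.2825, 0.1409]
tcp_rot: [-165.8, 90.0, 147.2]
wrist_force: [0.3, -0.6, -0.2]
opening: 0.0508
```

```bash
python3 - <<'E'
from h import *
p,R,o=pose();print(p,o["q"],o["opening"],o["time"],R.as_matrix()[:,2])
print(delta([.4555,-.2825,.03],down(-47)))
for n in("top","side"):
    im=vision.camera(n)[:,:,::-1]; u,v=proj(n,[.4555,-.2825,.01])[0].astype(int); crop(im,f"pics/{n}1.png",u-60,v-60,120,100,5)
E
```

```text
[ 0.4551 -0.2825  0.1409] [-31.8301   2.1751  -2.8591  85.0034   0.0007 105.2347] 0.050763753935123855 2.1 [ 0.6812 -0.7321 -0.0006]
(array([-0.0648, -0.0365,  0.0093]), array([110.9325,   0.3179,   0.3646]))
```

View pics/side1.png

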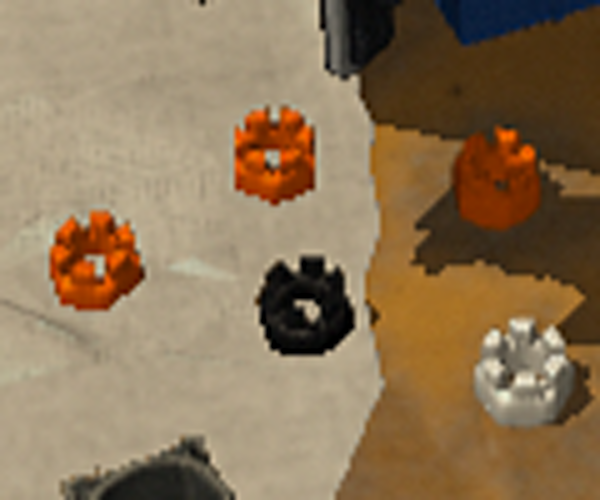

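View pics/top1.png

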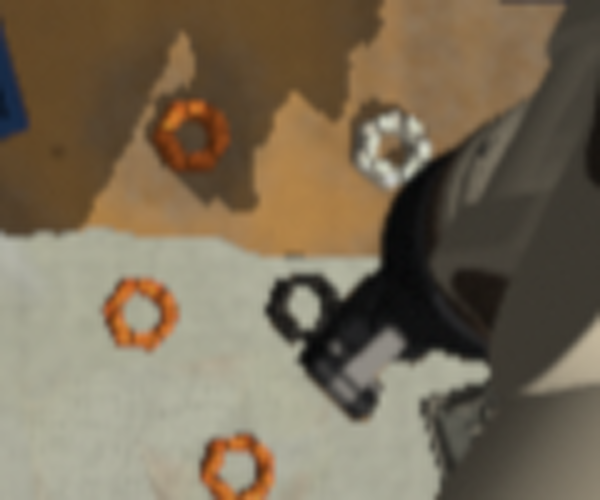

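The black nut still lies under the gripper (top crop ~(302,308), side crop ~(305,305)), and no neighbour is in the fingers' path. I'll descend.

>>> carry_out(increments=[[0,0,0,25,0,0,60],[0,0,0,25,0,0,60],[0,0,0,25,0,0,60],[0,0,0,25,0,0,60],[0,0,0,20,0,0,60],[0,0,0,8,0,0,60],[0,0,0,6,0,0,60],[0,0,0,3,0,0,60],[0,0,0,0,0,0,60]])

```text
time: 3.32
ee_pos: [0.4554, -0.2827, 0.0046]
tcp_rot: [13.8, 90.0, -33.2]
wrist_force: [-0.1, -0.1, 0.0]
opening: 0.051
```

```bash
python3 - <<'E'
from h import *
p,R,o=pose();print(p,o["wrist_force"],o["opening"])
im=vision.camera("side")[:,:,::-1]; u,v=proj("side",[.4555,-.2825,.01])[0].astype(int); crop(im,f"pics/side2.png",u-40,v-50,80,75,8)
E
```

```text
[ 0.4554 -0.2827  0.0046] [-0.1119 -0.1486  0.0149] 0.05101317591480769
```

View pics/side2.png

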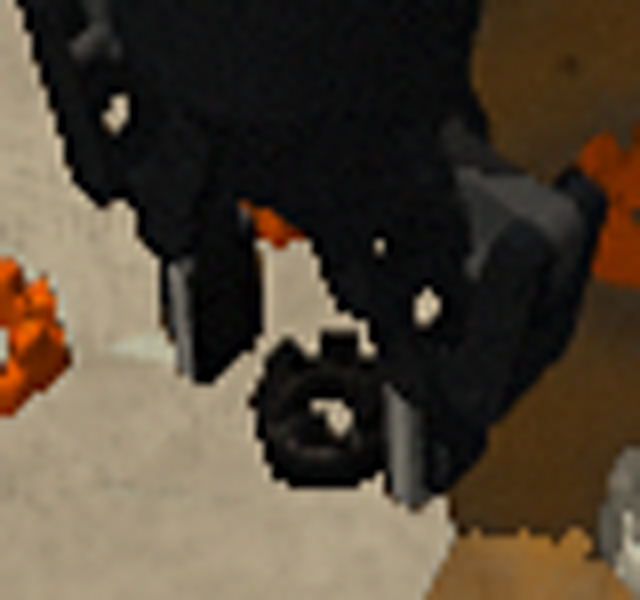

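The fingers straddle the nut. I'll go 3 mm lower and close.

>>> carry_out(increments=[[0,0,0,3,0,0,60],[0,0,0,0,0,0,20],[0,0,0,0,0,0,20],[0,0,0,0,0,0,20],[0,0,0,0,0,0,20],[0,0,0,0,0,0,20]], squeeze=40)

```text
time: 4.12
ee_pos: [0.4553, -0.2826, 0.0015]
tcp_rot: [16.2, 90.0, -30.8]
wrist_force: [0.6, 0.4, 3.8]
opening: 0.0287
```

```bash
python3 - <<'E'
from h import *
p,R,o=pose();print(p,o["wrist_force"],o["opening"])
im=vision.camera("side")[:,:,::-1]; u,v=proj("side",[.4555,-.2825,.01])[0].astype(int); crop(im,f"pics/side3.png",u-40,v-50,80,75,8)
E
```

```text
[ 0.4553 -0.2826  0.0015] [0.6032 0.4436 3.7895] 0.028738301068750825
```

View pics/side3.png

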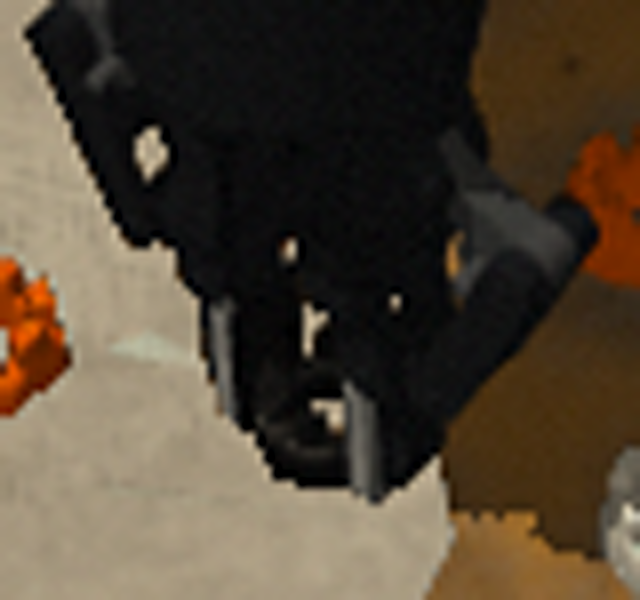

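Gripped at 28.7 mm, which matches the 30 mm flats. Lifting.

>>> carry_out(increments=[[0,0,0,-8,0,0,20],[0,0,0,-20,0,0,20],[0,0,0,-25,0,0,20],[0,0,0,-25,0,0,20],[0,0,0,-25,0,0,20],[0,0,0,-20,0,0,20],[0,0,0,0,0,0,20]])

```text
time: 5.05
ee_pos: [0.4559, -0.283, 0.1258]
tcp_rot: [15.1, 89.9, -31.9]
wrist_force: [-0.0, -1.2, -0.7]
opening: 0.0284
```

```bash
cat >> h.py <<'E'
TP=np.array([.6087,-.0401]);TY=np.radians(-77.3)
def T(x,y,z):
    c,s=np.cos(TY),np.sin(TY);return np.array([TP[0]+c*x-s*y,TP[1]+s*x+c*y,z])
E
python3 - <<'E'
from h import *
p,R,o=pose();print(p,o["opening"])
t=T(.04,.04,.12);print(t,delta(t,R),delta(t,down(0))[0])
im=vision.camera("side")[:,:,::-1];cv2.imwrite("pics/side4.png",im)
E
```

```text
[ 0.4559 -0.283   0.1258] 0.028369139596053514
[ 0.6565 -0.0703  0.12  ] (array([0., 0., 0.]), array([  5.9707, 291.7532, -18.706 ])) [-47.0005   0.1514   0.0224]
```

View pics/side4.png

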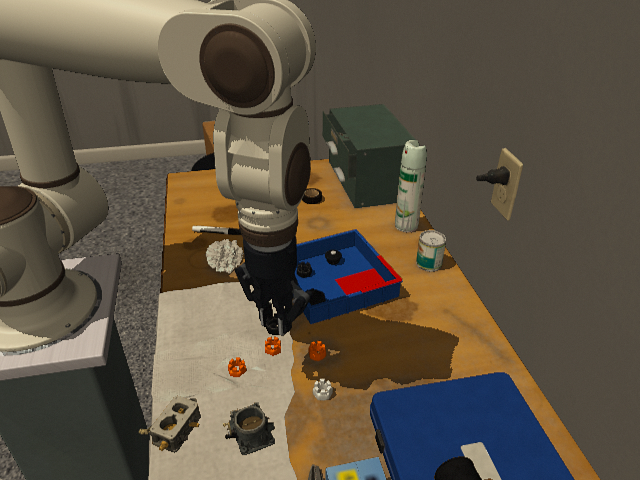

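The nut is lifted: the cloth at (279,376) is clear. Moving over the red quarter.

>>> carry_out(increments=[[0,0,0,0,15,-1,20],[0,0,0,0,30,-2,20],[0,0,0,0,30,-2,20],[0,0,0,0,30,-2,20],[0,0,0,0,30,-2,20],[0,0,0,0,30,-2,20],[0,0,0,0,30,-2,20],[0,0,0,0,30,-2,20],[0,0,0,0,30,-2,20],[0,0,0,0,25,-1,20],[0,0,0,0,12,-1,20],[0,0,0,0,0,0,20]])

```text
time: 6.6
ee_pos: [0.6558, -0.0687, 0.1233]
tcp_rot: [-137.0, 89.9, 176.1]
wrist_force: [0.4, -0.5, -0.9]
opening: 0.0289
```

```bash
python3 - <<'E'
from h import *
p,R,o=pose();print(p,o["opening"],o["q"])
t=T(.04,.04,.009);print(delta(t,R))
for n in("side","top"):
    im=vision.camera(n)[:,:,::-1];u,v=proj(n,T(0,0,.03))[0].astype(int);crop(im,f"pics/{n}5.png",u-90,v-90,180,140,4)
E
```

```text
[ 0.6558 -0.0687  0.1233] 0.028904225187842632 [ -5.9796  19.4545  15.0895  85.7152  -0.0029 130.9589]
(array([0., 0., 0.]), array([114.324 ,  -0.4562,   1.8123]))
```

View pics/side5.png

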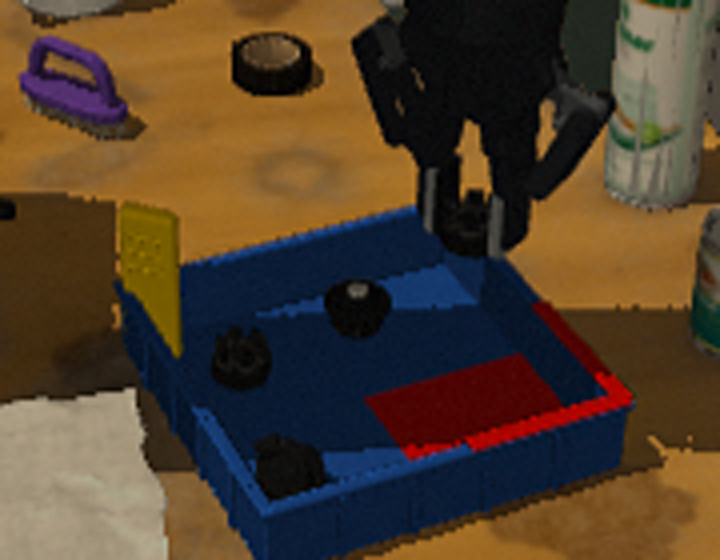

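The nut hangs in the fingers at crop (465,225), over the tote. Lowering into the red quarter.

>>> carry_out(increments=[[0,0,0,15,0,0.9,20],[0,0,0,25,0,0.9,20],[0,0,0,25,0,0,20],[0,0,0,22,0,0,20],[0,0,0,14,0,0,20],[0,0,0,8,0,0,20],[0,0,0,4,0,0,20],[0,0,0,0,0,0,20]])

```text
time: 7.7
ee_pos: [0.6572, -0.0709, 0.0116]
tcp_rot: [40.5, 90.0, -6.5]
wrist_force: [-0.1, -0.6, -0.7]
opening: 0.0287
```

```bash
python3 - <<'E'
from h import *
p,R,o=pose();print(p,o["opening"],o["wrist_force"])
for n in("side",):
    im=vision.camera(n)[:,:,::-1];u,v=proj(n,T(0,0,.03))[0].astype(int);crop(im,f"pics/{n}6.png",u-90,v-90,180,140,4)
E
```

```text
[ 0.6572 -0.0709  0.0116] 0.028672559978716816 [-0.1242 -0.641  -0.697 ]
```

View pics/side6.png

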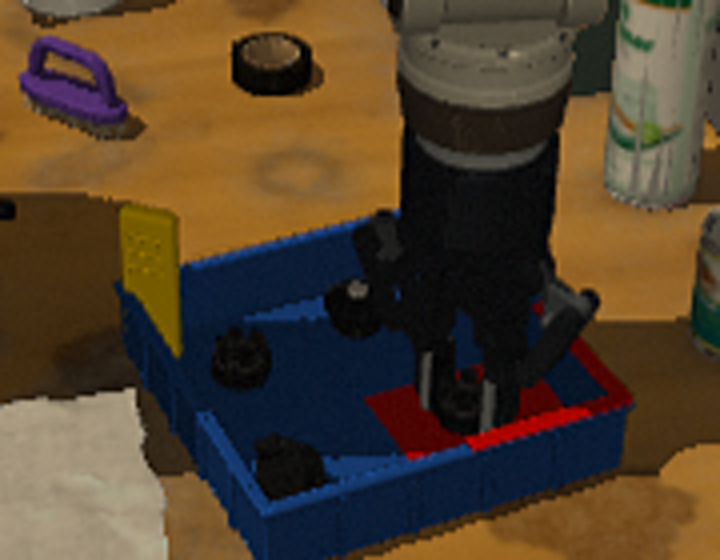

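The nut is just above the red floor at crop (460,400). Lowering 3 mm more, releasing and retreating.

>>> carry_out(increments=[[0,0,0,3,0,0,20],[0,0,0,0,0,0,30],[0,0,0,0,0,0,50],[0,0,0,0,0,0,50],[0,0,0,0,0,0,50],[0,0,0,-15,0,0,50],[0,0,0,-25,0,0,50],[0,0,0,-30,0,0,50],[0,0,0,-30,0,0,50],[0,0,0,-30,0,0,70],[0,0,0,-20,0,0,100],[0,0,0,0,0,0,100]])

```text
time: 9.25
ee_pos: [0.6579, -0.071, 0.1611]
tcp_rot: [40.9, 89.8, -6.1]
wrist_force: [0.6, -0.1, 0.2]
opening: 0.0859
```

```bash
python3 - <<'E'
from h import *
p,R,o=pose();print(p,o["opening"],o["wrist_force"],o["time"])
for n in("side","top"):
    im=vision.camera(n)[:,:,::-1];cv2.imwrite(f"pics/{n}7f.png",im);u,v=proj(n,T(0,0,.03))[0].astype(int);crop(im,f"pics/{n}7.png",u-75,v-70,150,120,5)
t=T(-.0863,-.0863,.14);print(delta(t,R),delta(t,down(57.7))[0])
E
```

```text
[ 0.6579 -0.071   0.1611] 0.08593829718739035 [ 0.5589 -0.0857  0.2007] 9.25
(array([ 0.0046, -0.1752,  0.1522]), array([  18.1437,  -45.3366, -173.4913])) [-104.7       0.0079    0.0019]
```

View pics/side7.png

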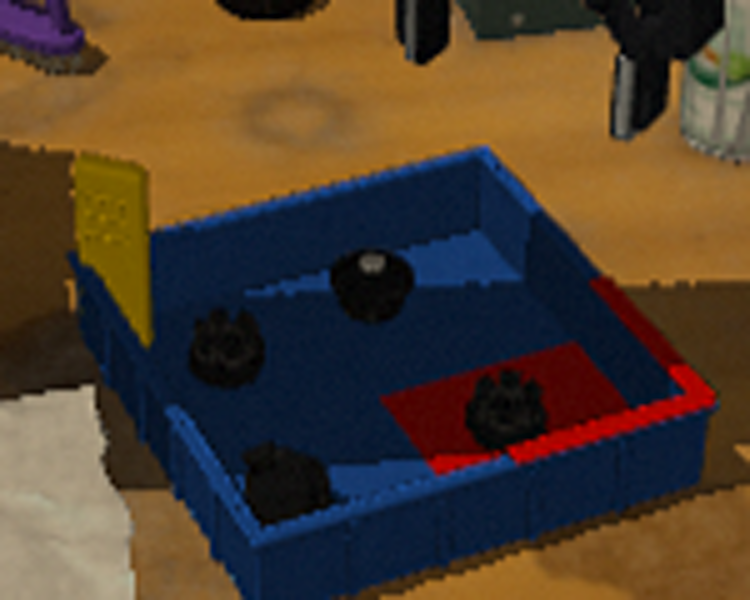

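View pics/top7.png

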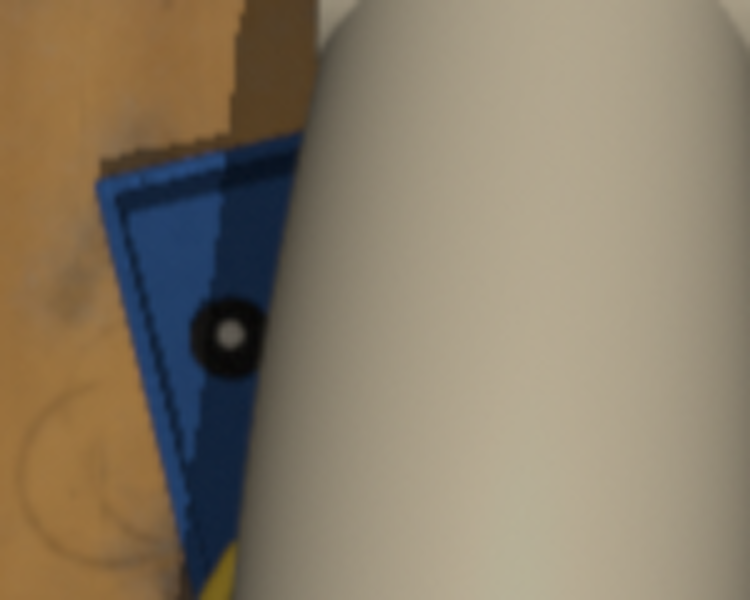

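The stray nut is released and stands upright in the red quarter (side crop (507,412)), and the tote is flat. Next I move above the lug.

>>> carry_out(increments=[[0,0,0,0,-5,-20,100],[0,0,0,0,-8,-31,100],[0,0,0,0,-8,-31,100],[0,0,0,0,-8,-31,100],[0,0,0,0,-8,-31,100],[0,0,0,0,-5,-20,100],[0,0,0,0,-3,-9,100],[0,0,0,0,0,0,100]])

```text
time: 10.35
ee_pos: [0.5059, 0.025, 0.1579]
tcp_rot: [-116.0, 90.0, -163.0]
wrist_force: [0.4, -0.3, -0.5]
opening: 0.0856
```

>>> carry_out(increments=[[-10.5,0,0,0,0,0,100],[-10.5,0,0,0,0,0,100],[-10.5,0,0,0,0,0,100],[-10.5,0,0,0,0,0,100],[-10.5,0,0,0,0,0,100],[-10.5,0,0,0,0,0,100],[-10.5,0,0,0,0,0,100],[-10.5,0,0,0,0,0,100],[-10.5,0,0,0,0,0,100],[-10.2,0,0,0,0,0,100],[0,0,0,0,0,0,100]])

```text
time: 11.72
ee_pos: [0.5066, 0.0246, 0.1578]
tcp_rot: [130.4, 90.0, -172.0]
wrist_force: [-0.0, -0.3, 0.1]
opening: 0.0852
```

```bash
python3 - <<'E'
from h import *
p,R,o=pose();print(p,o["opening"],o["q"],o["time"])
t=T(-.0863,-.0863,.056);print(t,delta(t,down(57.7)))
for n in("side","top"):
    im=vision.camera(n)[:,:,::-1];u,v=proj(n,t)[0].astype(int);crop(im,f"pics/{n}8.png",u-50,v-60,110,90,6)
E
```

```text
[0.5066 0.0246 0.1578] 0.0851923519420027 [ 2.777  -1.7128 -4.8966 86.8444 -0.0026 35.1797] 11.725
[0.5055 0.0251 0.056 ] (array([-0.1027, -0.0184, -0.0216]), array([101.8429,   1.1896,  -0.0905]))
```

View pics/side8.png

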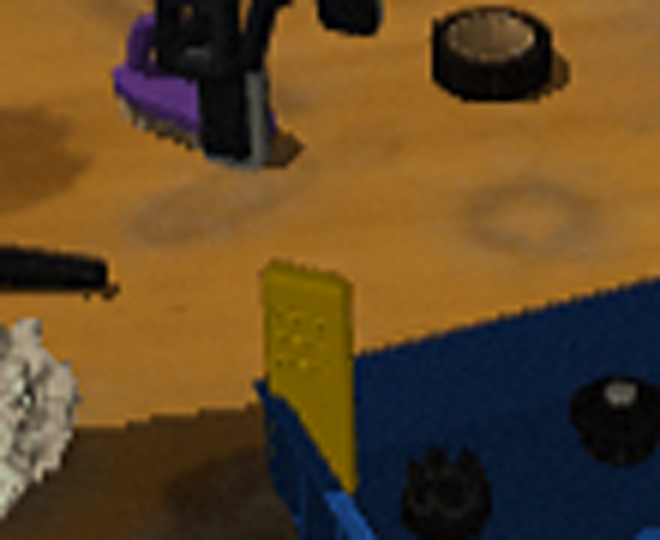

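The lug stands upright at crop (308,360) and the open fingers are above it. Descending 100 mm.

>>> carry_out(increments=[[0,0,0,15,1,0,100],[0,0,0,20,0,0,100],[0,0,0,20,0,0,100],[0,0,0,18,0,0,100],[0,0,0,14,0,0,100],[0,0,0,10,0,0,100],[0,0,0,3,0,0,100],[0,0,0,0,0,0,100]])

```text
time: 12.82
ee_pos: [0.5055, 0.0255, 0.0585]
tcp_rot: [-58.6, 90.0, -0.9]
wrist_force: [0.4, -0.1, -0.5]
opening: 0.0853
```

```bash
python3 - <<'E'
from h import *
p,R,o=pose();print(p,o["opening"],o["wrist_force"])
t=T(-.0863,-.0863,.056)
for n in("side",):
    im=vision.camera(n)[:,:,::-1];u,v=proj(n,t)[0].astype(int);crop(im,f"pics/{n}9.png",u-50,v-60,110,90,6)
E
```

```text
[0.5055 0.0255 0.0585] 0.08528543272952226 [ 0.3569 -0.0905 -0.5078]
```

View pics/side9.png

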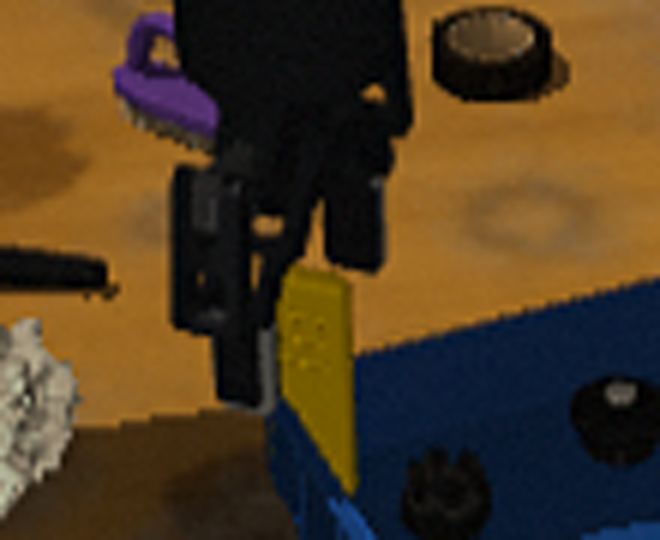

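The lug stands between the open fingers, the near one at crop (245,350) and the far one at (355,230). Closing firmly.

>>> carry_out(increments=[[0,0,0,0,0,0,60],[0,0,0,0,0,0,40],[0,0,0,0,0,0,25],[0,0,0,0,0,0,10],[0,0,0,0,0,0,0],[0,0,0,0,0,0,0],[0,0,0,0,0,0,0],[0,0,0,0,0,0,0]], squeeze=100)

```text
time: 13.88
ee_pos: [0.5055, 0.0257, 0.0586]
tcp_rot: [-29.3, 90.0, 28.4]
wrist_force: [0.4, 1.6, 5.6]
opening: 0.0108
```

```bash
cat > tilt.py <<'E'
from h import *
import sys
p,R,o=pose();print(p,o["opening"],o["wrist_force"],o["torque"],o["q"],o["time"])
a=np.radians(-32.3);dg=np.array([np.cos(a),np.sin(a),0]);ax=np.cross([0,0,1],dg)  # +rot about ax lifts -dg side
piv=np.r_[TP,0]+.1414*dg
print("R axes",R.as_matrix()[:,1],"ax",ax,"tool-lean now",np.degrees(np.arccos(-R.as_matrix()[2,0])))
st=np.radians(float(sys.argv[1]));Q=Ro.from_rotvec(ax*st)
p1=piv+Q.apply(p-piv);print("row: turn",(R.inv()*Q*R).as_rotvec(degrees=True),"shift",R.inv().apply(p1-p)*1000)
for d in(12,25):
    Q=Ro.from_rotvec(ax*np.radians(d));print(d,piv+Q.apply(p-piv))
E
python3 tilt.py 1.5; python3 - <<'E'
from h import *
t=T(-.0863,-.0863,.056)
for n in("side",):
    im=vision.camera(n)[:,:,::-1];u,v=proj(n,t)[0].astype(int);crop(im,f"pics/{n}10.png",u-50,v-60,110,90,6)
E
```

```text
[0.5055 0.0257 0.0586] 0.010783184943127553 [0.4301 1.6258 5.6491] [0.3006 0.0653 0.4019] [  2.8973  -0.8039 -14.9969  75.7782   0.0137  35.1892] 13.875
R axes [-0.8453  0.5342 -0.0003] ax [ 0.5344  0.8453 -0.    ] tool-lean now 0.031908984411408256
row: turn [ 0.0007 -0.0002  1.5   ] shift [-6.8844 -1.625   0.0031]
12 [0.5206 0.0161 0.1121]
25 [ 0.5473 -0.0008  0.1645]
```

View pics/side10.png

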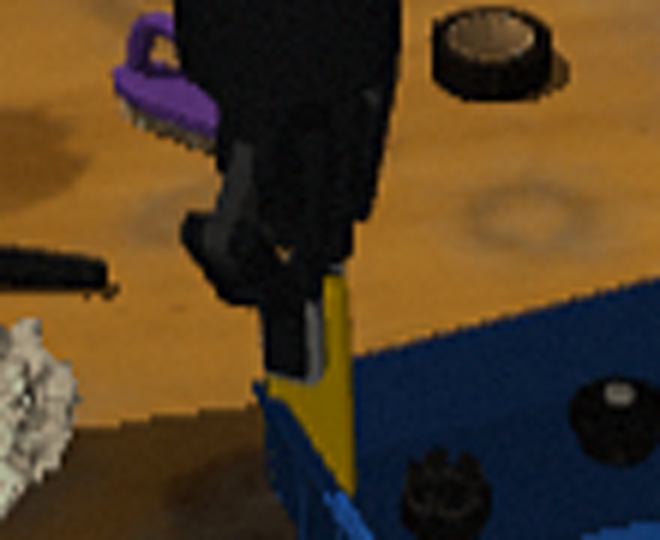

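Firm grip at 10.8 mm. Starting the tilt, with a check after a few degrees.

>>> carry_out(increments=[[0,0,0.7,-3.4,-0.8,0,0],[0,0,1.5,-6.9,-1.6,0,0],[0,0,1.5,-6.9,-1.6,0,0],[0,0,1.5,-6.9,-1.6,0,0],[0,0,0,0,0,0,0],[0,0,0,0,0,0,0]])

```text
time: 14.68
ee_pos: [0.5108, 0.0218, 0.0818]
tcp_rot: [90.3, 84.8, 148.0]
wrist_force: [2.8, -0.6, -4.1]
opening: 0.0106
```

```bash
python3 tilt.py 1.5; python3 - <<'E'
from h import *
p=np.array([.5055,.0257,.0586]);a=np.radians(-32.3);dg=np.array([np.cos(a),np.sin(a),0]);ax=np.cross([0,0,1],dg);piv=np.r_[TP,0]+.1414*dg
print("expect 5.2:",piv+Ro.from_rotvec(ax*np.radians(5.2)).apply(p-piv))
im=vision.camera("side")[:,:,::-1];u,v=proj("side",T(0,0,.03))[0].astype(int);crop(im,"pics/side11.png",u-90,v-90,180,140,4)
E
```

```text
[0.5108 0.0218 0.0818] 0.01061404292058815 [ 2.828  -0.6037 -4.0911] [-0.027  -0.4784  0.1828] [ 0.8781  3.8692 -7.805  82.6878  2.8143 33.0943] 14.675
R axes [-0.8416  0.5325  0.0905] ax [ 0.5344  0.8453 -0.    ] tool-lean now 5.189602662913023
row: turn [-0.0007  0.0006  1.5   ] shift [-6.8794 -1.6139 -0.0026]
12 [0.5299 0.0097 0.1335]
25 [ 0.5604 -0.0095  0.1828]
expect 5.2: [0.5109 0.0223 0.0823]
```

View pics/side11.png

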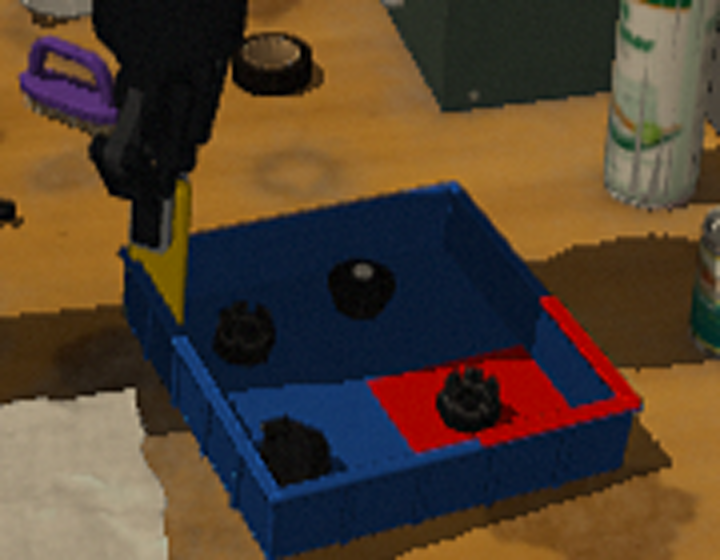

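The tilt follows the prediction and the forces are small. Continuing.

>>> carry_out(increments=[[0,0,1.0,-4.6,-1.1,0,0],[0,0,1.5,-6.9,-1.6,0,0],[0,0,1.5,-6.9,-1.6,0,0],[0,0,1.5,-6.9,-1.6,0,0],[0,0,1.5,-6.9,-1.6,0,0],[0,0,1.5,-6.9,-1.6,0,0],[0,0,1.5,-6.9,-1.6,0,0],[0,0,1.5,-6.9,-1.6,0,0],[0,0,1.5,-6.9,-1.6,0,0],[0,0,1.5,-6.9,-1.6,0,0],[0,0,0,0,0,0,0],[0,0,0,0,0,0,0]])

```text
time: 16.23
ee_pos: [0.5349, 0.0067, 0.144]
tcp_rot: [90.1, 70.3, 147.7]
wrist_force: [0.6, -0.1, -3.8]
opening: 0.0108
```

```bash
python3 tilt.py 1.5; python3 - <<'E'
from h import *
im=vision.camera("side")[:,:,::-1];u,v=proj("side",T(0,0,.03))[0].astype(int);crop(im,"pics/side12.png",u-90,v-90,180,140,4)
im=vision.camera("top")[:,:,::-1];cv2.imwrite("pics/top12.png",im)
E
```

```text
[0.5349 0.0067 0.144 ] 0.010802449762250897 [ 0.6087 -0.1127 -3.8459] [-0.1669 -0.3014 -0.0654] [ -4.1334  19.6202  15.0036 102.8981   9.1384  26.7713] 16.225
R axes [-0.7957  0.5034  0.3369] ax [ 0.5344  0.8453 -0.    ] tool-lean now 19.688961721521864
row: turn [-0.0004  0.0005  1.5   ] shift [-6.8901 -1.621  -0.0012]
12 [ 0.5644 -0.0119  0.1884]
25 [ 0.6044 -0.0372  0.2272]
```

View pics/side12.png

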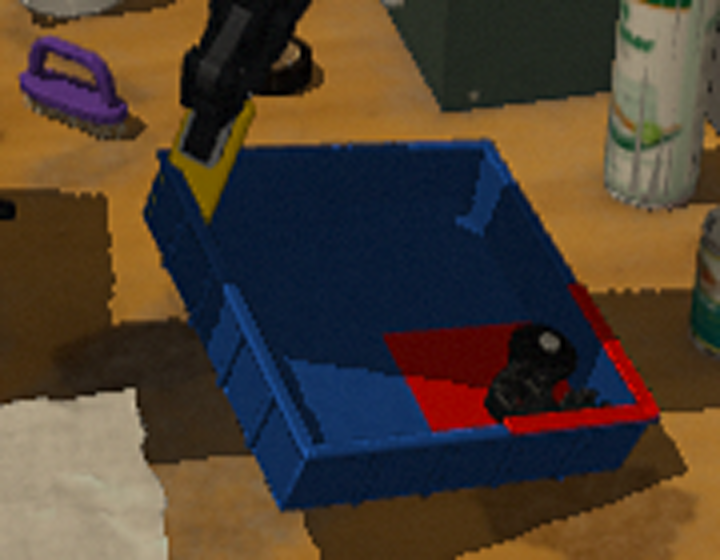

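View pics/top12.png

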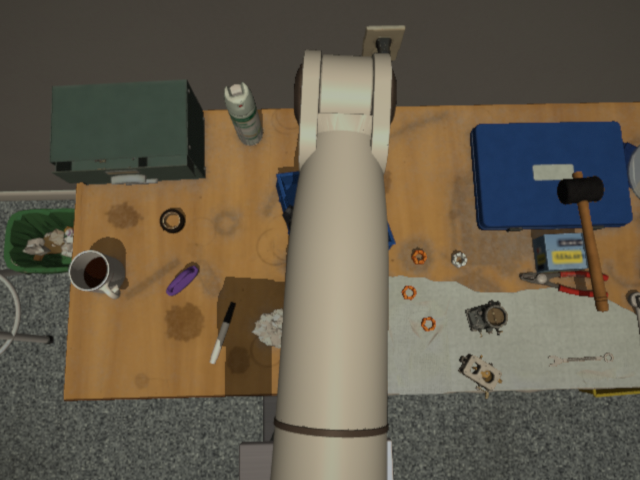

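At 19.7° all the parts have already slid into the red corner, around crop (540,380). Going on to about 25° and settling.

>>> carry_out(increments=[[0,0,1.0,-4.6,-1.1,0,0],[0,0,1.5,-6.9,-1.6,0,0],[0,0,1.5,-6.9,-1.6,0,0],[0,0,1.0,-4.6,-1.1,0,0],[0,0,0,0,0,0,0],[0,0,0,0,0,0,0],[0,0,0,0,0,0,0],[0,0,0,0,0,0,0],[0,0,0,0,0,0,0],[0,0,0,0,0,0,0]])

```text
time: 17.58
ee_pos: [0.5463, -0.0004, 0.1636]
tcp_rot: [90.0, 65.3, 147.7]
wrist_force: [-0.8, 0.1, -4.4]
opening: 0.0109
```

```bash
python3 tilt.py 1.5; python3 - <<'E'
from h import *
a=np.radians(-32.3);dg=np.array([np.cos(a),np.sin(a),0]);ax=np.cross([0,0,1],dg);piv=np.r_[TP,0]+.1414*dg
p,R,o=pose();Q=Ro.from_rotvec(ax*np.radians(24.7))
f=lambda x,y,z: piv+Q.apply(T(x,y,z)-piv)
for im_i in range(2):
    im=vision.camera("side")[:,:,::-1].copy();u,v=proj("side",T(0,0,.03))[0].astype(int)
    crop(im,f"pics/side13_{im_i}.png",u-10,v-50,100,75,8)
    if im_i==0: i0=im.astype(int)
    else: print("diff",np.abs(im-i0)[v-90:v+50,u-90:u+90].max())
X0=np.array([u-10,v-50]);print("model px in crop: red quarter floor",[(proj("side",f(*q))[0]-X0)*8 for q in((0,0,.005),(.095,0,.005),(.095,.095,.005),(0,.095,.005))])
E
```

```text
[ 0.5463 -0.0004  0.1636] 0.010919647159645841 [-0.7651  0.1386 -4.3987] [-0.1338 -0.2637 -0.0086] [ -5.6526  26.1647  24.2704 110.448   10.8     24.5082] 17.575
R axes [-0.768   0.4855  0.4178] ax [ 0.5344  0.8453 -0.    ] tool-lean now 24.69475827734529
row: turn [ 0.  -0.   1.5] shift [-6.8907 -1.6257  0.    ]
12 [ 0.579  -0.0211  0.2048]
25 [ 0.6218 -0.0481  0.2393]
diff 49
model px in crop: red quarter floor [array([140.3155, 312.5193]), array([283.1314, 611.9975]), array([583.208 , 589.5144]), array([433.2603, 303.9355])]
```

View pics/side13_1.png

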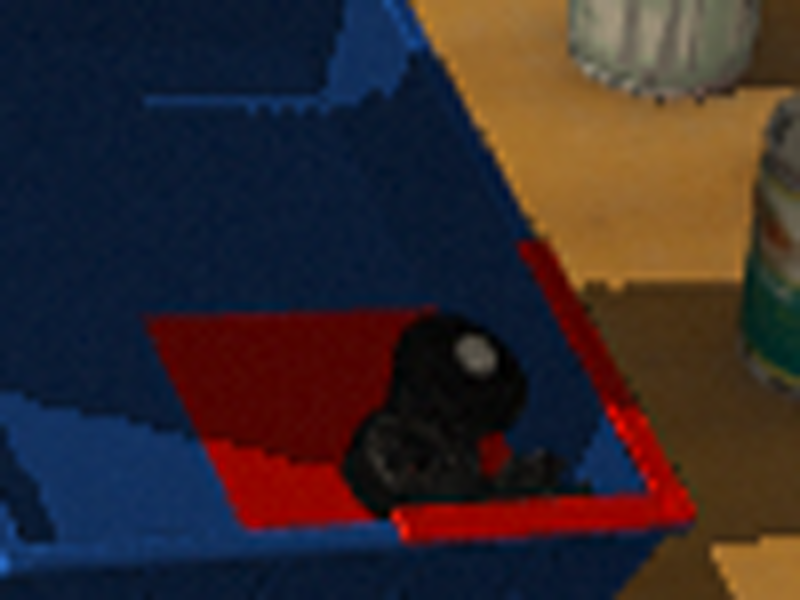

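```bash
cat > chk.py <<'E'
from h import *
import sys
a=np.radians(-32.3);dg=np.array([np.cos(a),np.sin(a),0]);ax=np.cross([0,0,1],dg);piv=np.r_[TP,0]+.1414*dg
p,R,o=pose();Q=Ro.from_rotvec(ax*np.radians(24.7))
f=lambda x,y,z: piv+Q.apply(T(x,y,z)-piv)
im=vision.camera("side")[:,:,::-1].copy();X0=np.array([362,240])
c=im[240:310,345+17:345+17+80]
b=np.clip((c/255.)**.4*255,0,255).astype(np.uint8)
b=cv2.resize(b,None,fx=10,fy=8.5,interpolation=cv2.INTER_CUBIC);cv2.imwrite(sys.argv[1],b)
def px(*q):return ((proj("side",f(*q))[0]-X0+.5)*[10,8.5]).round()
for x in (0,.02,.04,.076): print("x",x,"cap top c",px(x,.076,.031),"base",px(x,.076,.005))
for x,y in((.078,.078),(.078,.04),(.078,.0),(.04,.04),(.04,.078)): print("nut top",x,y,px(x,y,.027),px(x,y,.005))
E
python3 chk.py pics/c1.png
```

```text
x 0 cap top c [152.  92.] base [ 96. 159.]
x 0.02 cap top c [191. 155.] base [134. 221.]
x 0.04 cap top c [231. 219.] base [172. 285.]
x 0.076 cap top c [304. 336.] base [243. 402.]
nut top 0.078 0.078 [306. 353.] [255. 408.]
nut top 0.078 0.04 [157. 360.] [107. 416.]
nut top 0.078 0.0 [ -5. 368.] [-54. 425.]
nut top 0.04 0.04 [ 82. 234.] [ 33. 290.]
nut top 0.04 0.078 [229. 229.] [180. 284.]
```

View pics/c1.png

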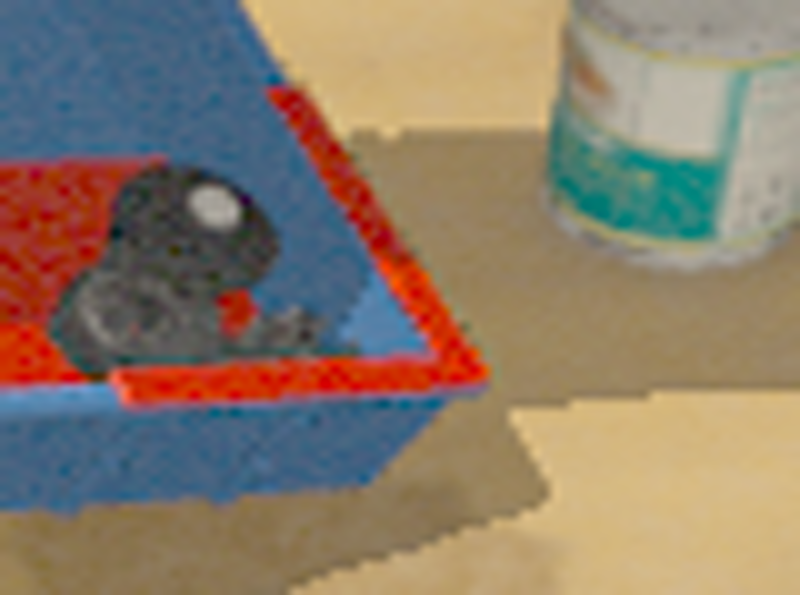

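The cap (stud at c1 (215,205)), a nut crown in the corner at (300,330) and a third object at (130,310) are visible, but not clearly a fourth. I'll average frames to resolve it.

```bash
python3 - <<'E'
from h import *
ims=[vision.camera("side")[:,:,::-1].astype(float) for _ in range(10)]
im=np.mean(ims,0); np.save("avg.npy",im)
print(np.abs(ims[-1]-ims[0])[250:300,360:400].mean(), sensors.get_obs()["time"])
c=im[253:288,364:404]
b=np.clip(((c/160.).clip(0,1))**.45*255,0,255).astype(np.uint8)
cv2.imwrite("pics/c2.png",cv2.resize(b,None,fx=17,fy=17,interpolation=cv2.INTER_LANCZOS4))
i=cv2.imread("pics/side0.png")[245:310,295:350].astype(float)
b=np.clip(((i/160.).clip(0,1))**.45*255,0,255).astype(np.uint8)
cv2.imwrite("pics/c3.png",cv2.resize(b,None,fx=9,fy=9,interpolation=cv2.INTER_LANCZOS4))
E
```

```text
1.9003333333333334 18.225
```

View pics/c2.png

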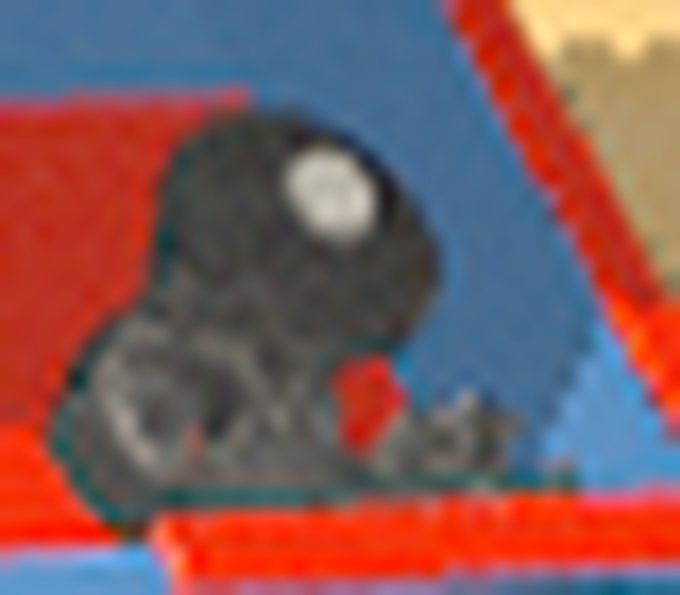

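View pics/c3.png

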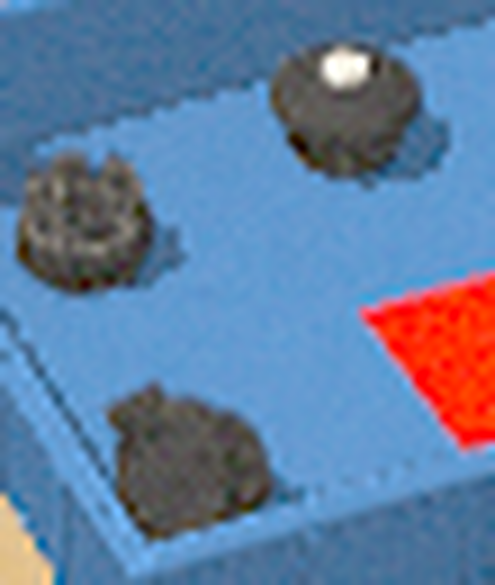

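```bash
python3 - <<'E'
from h import *
im=np.load("avg.npy");c=im[215:320,290:410]
b=np.clip(((c/160.).clip(0,1))**.4*255,0,255).astype(np.uint8)
cv2.imwrite("pics/c4.png",cv2.resize(b,None,fx=5.6,fy=5.6,interpolation=cv2.INTER_CUBIC))
E
```

```text
(no output)
```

View pics/c4.png

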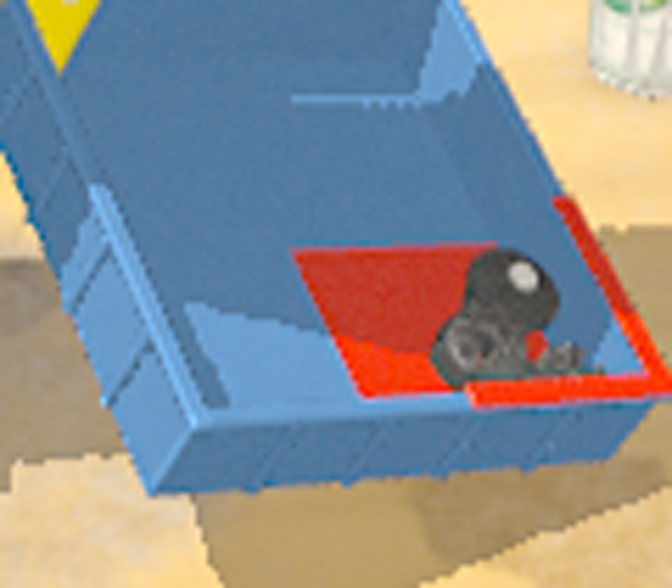

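```bash
python3 - <<'E'
from h import *
im=cv2.imread("pics/side12.png").astype(float);c=im[300:440,460:640]
b=np.clip(((c/160.).clip(0,1))**.4*255,0,255).astype(np.uint8)
cv2.imwrite("pics/c5.png",cv2.resize(b,None,fx=4,fy=4,interpolation=cv2.INTER_CUBIC))
E
```

```text
(no output)
```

View pics/c5.png

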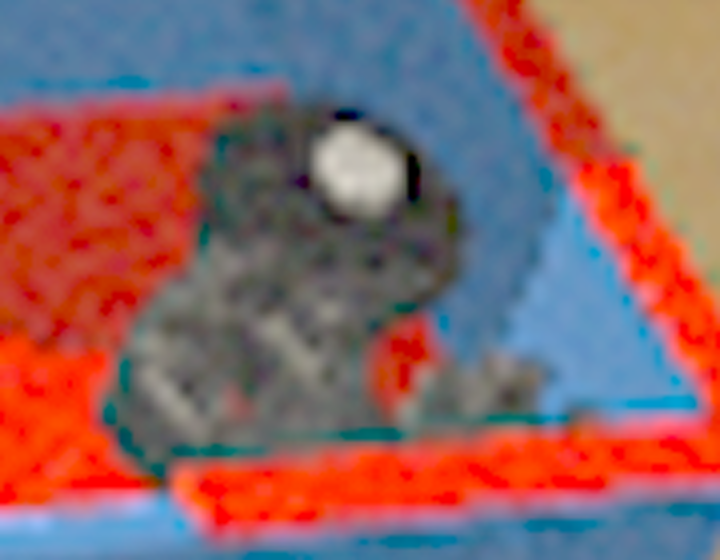

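Three parts are clear: the cap, a nut at about (0.066, 0.04) and something in the corner. The fourth is hidden behind the near rim. I have plenty of time, so I'll lower the tilt to see over the rim, then tilt again.

>>> carry_out(increments=[[0,0,-1.5,6.9,1.6,0,0],[0,0,-1.5,6.9,1.6,0,0],[0,0,-1.5,6.9,1.6,0,0],[0,0,-1.5,6.9,1.6,0,0],[0,0,-1.5,6.9,1.6,0,0],[0,0,-1.5,6.9,1.6,0,0],[0,0,-1.5,6.9,1.6,0,0],[0,0,-1.5,6.9,1.6,0,0],[0,0,-1.5,6.9,1.6,0,0],[0,0,-1.5,6.9,1.6,0,0],[0,0,-1.5,6.9,1.6,0,0],[0,0,0,0,0,0,0]])

```text
time: 19.73
ee_pos: [0.5125, 0.0208, 0.0965]
tcp_rot: [90.0, 81.8, 147.7]
wrist_force: [-1.6, -0.5, -4.7]
opening: 0.0108
```

```bash
python3 tilt.py 1.5; python3 - <<'E'
from h import *
im=np.mean([vision.camera("side")[:,:,::-1].astype(float) for _ in range(6)],0)
c=im[250:312,345:415]
b=np.clip(((c/160.).clip(0,1))**.4*255,0,255).astype(np.uint8)
cv2.imwrite("pics/c6.png",cv2.resize(b,None,fx=9.5,fy=9.5,interpolation=cv2.INTER_CUBIC))
E
```

```text
[0.5125 0.0208 0.0965] 0.01079215551404143 [-1.6461 -0.45   -4.7176] [ 0.1253  0.233  -0.0035] [-0.105   6.5013 -3.6162 86.8744  4.375  31.9035] 19.725
R axes [-0.8368  0.5285  0.1434] ax [ 0.5344  0.8453 -0.    ] tool-lean now 8.242199061656343
row: turn [-0.0002 -0.0006  1.5   ] shift [-6.9544 -1.6339 -0.0015]
12 [0.5342 0.0071 0.1475]
25 [ 0.5672 -0.0138  0.1953]
```

View pics/c6.png

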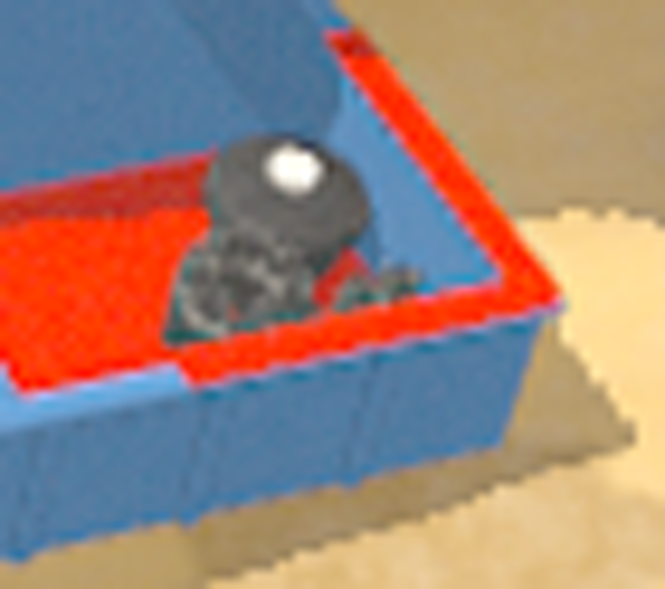

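```bash
python3 - <<'E'
from h import *
im=vision.camera("side")[:,:,::-1].astype(float)
b=np.clip(((im/200.).clip(0,1))**.5*255,0,255).astype(np.uint8)
cv2.imwrite("pics/f7.png",cv2.resize(b[190:420,140:460],None,fx=2.5,fy=2.5,interpolation=cv2.INTER_CUBIC))
im=vision.camera("top")[:,:,::-1].astype(float)
b=np.clip(((im/200.).clip(0,1))**.5*255,0,255).astype(np.uint8)
cv2.imwrite("pics/f8.png",cv2.resize(b[100:330,200:480],None,fx=2.5,fy=2.5,interpolation=cv2.INTER_CUBIC))
E
```

```text
(no output)
```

View pics/f7.png

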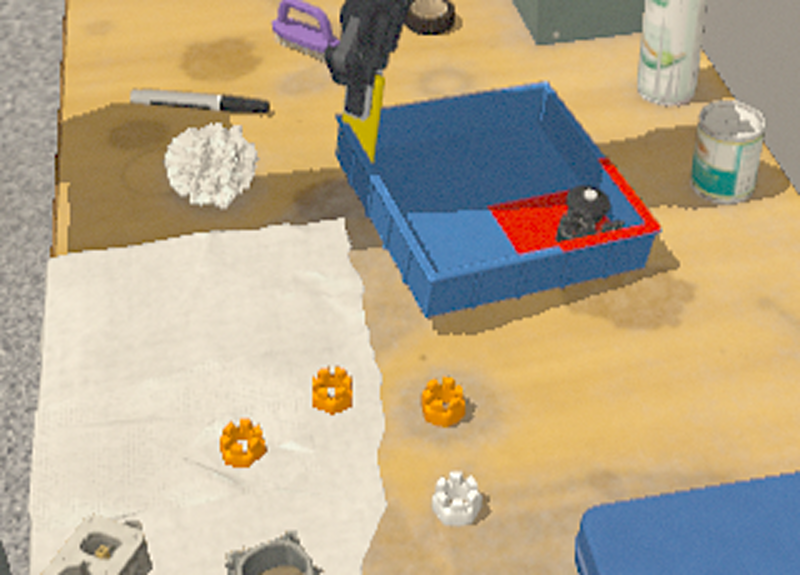

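View pics/f8.png

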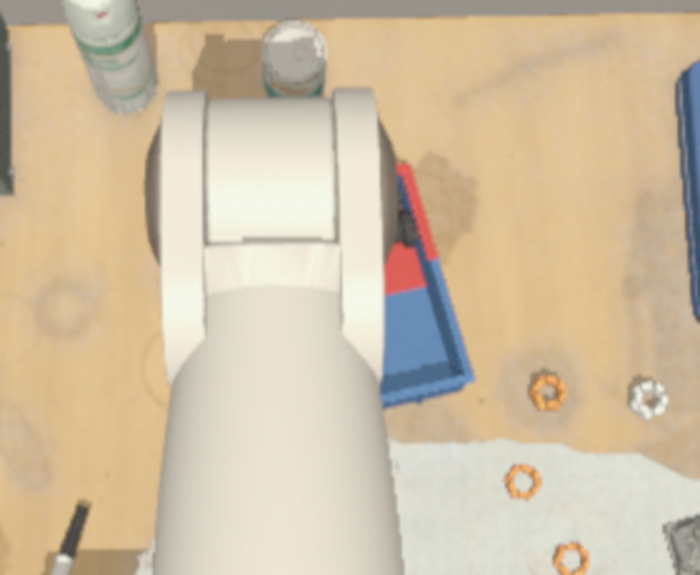

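```bash
python3 - <<'E'
from h import *
im=np.mean([vision.camera("top")[:,:,::-1].astype(float) for _ in range(6)],0)
c=im[160:215,340:390]
b=np.clip(((c/160.).clip(0,1))**.4*255,0,255).astype(np.uint8)
cv2.imwrite("pics/c9.png",cv2.resize(b,None,fx=10,fy=10,interpolation=cv2.INTER_CUBIC))
a=np.radians(-32.3);dg=np.array([np.cos(a),np.sin(a),0]);ax=np.cross([0,0,1],dg);piv=np.r_[TP,0]+.1414*dg
Q=Ro.from_rotvec(ax*np.radians(8.2));f=lambda x,y,z: piv+Q.apply(T(x,y,z)-piv)
for q in((.095,.095,.005),(.095,0,.005),(.078,.078,.027),(.066,.04,.027),(.078,.04,.027),(.078,.06,.035)): print(q,(proj("top",f(*q))[0]-[340,160]+.5)*10,(proj("side",f(*q))[0]-[345,250]+.5)*9.5)
E
```

```text
(0.095, 0.095, 0.005) [191.963 149.477] [488.4411 423.0451]
(0.095, 0, 0.005) [306.5701 533.3467] [103.3322 510.296 ]
(0.078, 0.078, 0.027) [154.5245 193.2707] [404.9542 311.5959]
(0.066, 0.04, 0.027) [148.4995 360.04  ] [225.5592 307.1783]
(0.078, 0.04, 0.027) [200.5503 348.9303] [251.6842 344.5147]
(0.078, 0.06, 0.035) [181.6336 252.6692] [340.5752 299.6941]
```

View pics/c9.png

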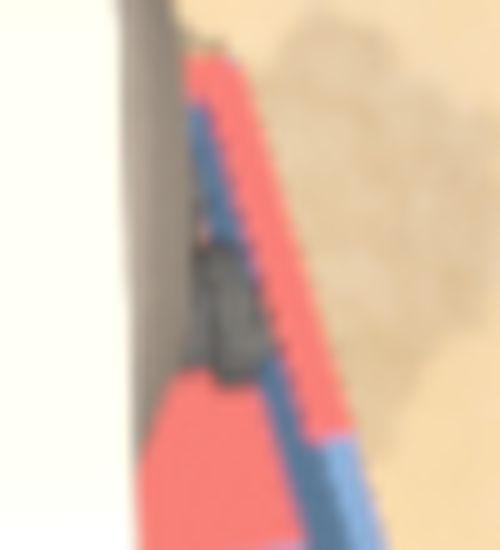

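The top view now shows a part against the +x wall, at c9 (235,310). That explains the cluster. The elbow stands at the wall at about (0.078, 0.035) and the tote nut is just behind it at about (0.05, 0.05). The stray nut is in the corner and the cap is at about (0.035, 0.076), so it's a 2×2 packing. The rest of the tote and the bench are clear. Tilting back up.

>>> carry_out(increments=[[0,0,1.0,-4.6,-1.1,0,0],[0,0,1.5,-6.9,-1.6,0,0],[0,0,1.5,-6.9,-1.6,0,0],[0,0,1.5,-6.9,-1.6,0,0],[0,0,1.5,-6.9,-1.6,0,0],[0,0,1.5,-6.9,-1.6,0,0],[0,0,1.5,-6.9,-1.6,0,0],[0,0,1.5,-6.9,-1.6,0,0],[0,0,1.5,-6.9,-1.6,0,0],[0,0,1.5,-6.9,-1.6,0,0],[0,0,1.5,-6.9,-1.6,0,0],[0,0,1.0,-4.6,-1.1,0,0]])

```text
time: 21.92
ee_pos: [0.5466, -0.0006, 0.1664]
tcp_rot: [90.0, 64.7, 147.7]
wrist_force: [0.6, 1.3, -6.4]
opening: 0.0108
```

>>> carry_out(increments=[[0,0,0,0,0,0,0],[0,0,0,0,0,0,0],[0,0,0,0,0,0,0],[0,0,0,0,0,0,0],[0,0,0,0,0,0,0],[0,0,0,0,0,0,0],[0,0,0,0,0,0,0],[0,0,0,0,0,0,0]])

```text
time: 22.92
ee_pos: [0.5461, -0.0003, 0.1664]
tcp_rot: [90.0, 64.8, 147.7]
wrist_force: [-0.7, 0.3, -5.9]
opening: 0.0109
```

```bash
python3 tilt.py 1.5; python3 - <<'E'
from h import *
F=[vision.camera("side")[:,:,::-1].astype(float) for _ in range(8)]
print("motion",np.abs(np.mean(F[:4],0)-np.mean(F[4:],0))[210:320,280:410].mean())
im=np.mean(F,0);c=im[205:320,280:410]
b=np.clip(((c/160.).clip(0,1))**.45*255,0,255).astype(np.uint8)
cv2.imwrite("pics/c10.png",cv2.resize(b,None,fx=5.2,fy=5.2,interpolation=cv2.INTER_CUBIC))
cv2.imwrite("pics/t10.png",vision.camera("top")[:,:,::-1])
E
```

```text
[ 0.5461 -0.0003  0.1664] 0.010879103462160719 [-0.6505  0.344  -5.8989] [-0.11   -0.2545  0.0369] [ -5.7353  26.6334  25.0524 111.2461  10.9799  24.3479] 22.925
R axes [-0.7647  0.4836  0.4258] ax [ 0.5344  0.8453 -0.    ] tool-lean now 25.20265501766746
row: turn [0.0001 0.0002 1.5   ] shift [-6.9411 -1.63    0.0004]
12 [ 0.5793 -0.0213  0.2076]
25 [ 0.6226 -0.0487  0.2419]
motion 0.8676748251748252
```

View pics/c10.png

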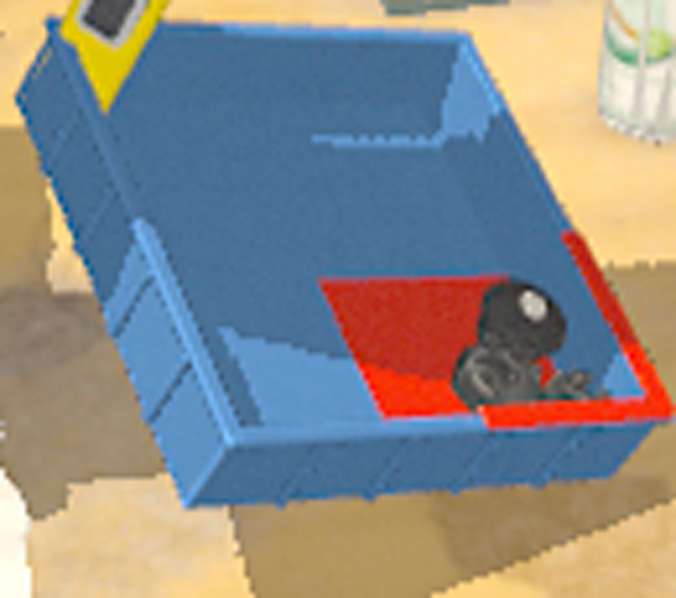

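The tote leans 25.2° and is still, the lug is gripped, and the whole cluster is inside the red quarter (c10 (455–600, 280–405)). Handing in.

```bash
python3 -c "
from workcell import job_done
print(job_done())"
```

```text
the job is handed in; nothing more can be done
None
```

I put the stray black nut into the tote's red quarter while the tote stood flat and let it go. I then gripped the lug and raised it until the tote leaned about 25° toward its red corner. I handed in at about 23.4 s, still gripping and holding.

**Last checks that agreed:**
- **Tilt and grip:** The tool lean was 25.2°, finger opening on the lug 10.9 mm with a 100 N squeeze, and the grip point about 0.18 m high. The wrist force was about 6 N.
- **Stillness:** The last side pictures showed no visible motion.
- **Parts:** Every part I could see was inside the red quarter, and the rest of the tote floor was empty.
- **Bystanders:** I saw no movement of the tape, brush or pen and touched none of them, but I did not measure their positions.

**One check I could not settle:** The four parts are not all separately visible at the end. The near rim hides the corner from the side camera and the arm blocks the top one. I lowered the tote to about 8° for a better look. The views fit the cap, the stray nut in the corner, the elbow against the +x wall and the tote nut just behind the elbow. The elbow and tote nut overlap in the picture, so I inferred their exact places.

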